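Roll the tube warmer's wheel one click and start it

ROBOT

A 6-joint arm with a two-finger parallel gripper is mounted at the origin on the work surface. World frame = base frame: x ahead of the robot, y to its left, z up, the work surface at z = 0. Lengths are in m, angles in degrees, forces in N, time in s.
With the tool pointing down it reaches from about 0.4 to 0.825 m from the base axis. Payload 7 kg.
Tool frame: the origin (TCP) lies midway between the tips of the shut fingers; the grasp point (between the pads) lies 19 mm behind it (ctrl.grip_point_offset is the distance from the TCP to the grasp point, in m); x points along the fingers, y is the direction in which the jaws open and shut, and the axes are right-handed (so a half turn about x gives the same grasp; the last joint's range is limited). The gripper opens to 88 mm and grips with 3 to 60 N. Pads are 19 mm wide; open, the fingers measure 130 mm over their backs; the gripper's body (78 mm by 193 mm) begins 47 mm behind the grasp point.
Start: joints at [85.606, 20.546, 0.682, 0, -70.136, -16.507], TCP at [0.241, 0.631, 0.227] pointing down, gripper open.
Joint ranges: [-176.03, 176.03], [-82.01, 121.73], [-58.28, 71.71], [-173.87, 95.51], [-174.79, -0.11], [-173.66, 173.66]. Speed limits (degrees/s): [136.94, 136.94, 172.46, 180, 180, 180].

INTERFACE

Orientations are given as [roll, pitch, yaw] about the fixed x, y, z axes, in that order (R = Rz(yaw) Ry(pitch) Rx(roll)).
In Python, from plant import ctrl gives the robot as it stands.
- The arm moves only by the tool drive_tool, never from a script. Its argument "plan" is a list of rows, each a list of 3 entries, a list of its own where there are three numbers: the shift along the tool's x, y, z in m, then the turn, a rotation vector about the tool's x, y, z in degrees, then the opening, from 0 (shut) to 1 (fully open). In form: [[[dx, dy, dz], [wx, wy, wz], grip], ...]. A call has 1 to 20 rows; each row is the pose to reach, as a shift and turn from the pose measured when the call began, along the tool's axes at that moment; what a row does not reach only later rows make up. A row lasts 1/12 s, in which the tool goes at most 41.7 mm and 7.16 degrees, less where a joint would pass 70% of its speed; a pose out of reach is approached as far as the arm can. A call with a gripper value outside its range is refused whole. The fingers move at their own pace and stop on an object; the grip force is fixed at half the most. Time passes only in rows, so rows that repeat a pose let the fingers close. It gives the time, the measured TCP pose, the force and the opening at its end, in the units of the state.
- ctrl.get_obs(): the state, without advancing time (a new reading comes with each control period).
- ctrl.snapshot(name): name is "scene" or "top"; returns the picture (480x640x3 uint8, blue, green, red); there is no depth.
- ctrl.get_calibration(name): a dict with "fx", "fy", "cx", "cy" (pixels), "R" (3x3) and "t" (3): a world point X has camera coordinates R X + t. Camera axes: x right, y down, z forward; pixel columns grow to the right and rows downward; lengths in m; the calibration is good to about 2 mm. A picture is of the moment at which its call begins. get_calibration takes no time and is no camera call.
- ctrl.close_job(): hands the job in, once; it reports no verdict.
Trained networks look in the newest picture that a camera, given by its name, has taken for a name from the list of things; names that differ only in an ending like _2 or _b are one class to them, and where a whole thing is asked for, a point or a joint stands for the part that bears it (a point fixed in the world has none). Each returns a list of dicts, best first, with "confidence" (0 to 1); they miss things now and then, are a little off and sometimes report something else, mostly with a low value. They report only what shows in the picture. A call takes as long as a camera call.
- ctrl.cut_out(camera, name): "pixels" (480x640 bool, what is visible of it) and "pixel" ([column, row] in pixels, amid what is visible of it).
- ctrl.landmark_of(camera, name): "pixel" ([column, row] in pixels: a listed point, or the origin of a listed thing).
The state is a dict: "clock": time; "joint_pos": joint angles; "qvel": joint speeds; "tau": joint torques, N m; "tool_pos": TCP position; "orientation": TCP orientation; "force": force on the tool from outside, world axes, zero at the start; "moment": the same for the moment, N m; "opening": finger opening in m.
Only numpy, scipy, OpenCV 4.12 (cv2) and the standard library are available. Lean on these libraries where they do the work, as an engineer would, in place of code of your own. Each camera call takes 0.05 s, during which the arm holds its last target. There are 200 camera calls.

TASK

Wake up the tube warmer: with a fingertip, roll its wide knurled edge wheel away from the front edge, towards the tubes, by one click, so that its white line sits at the top between the two pointers, and then press the start key all the way down and let it come up again. Do not press the key before the wheel has clicked into place. Nothing is to be picked up or pinched: leave the narrow wheel as it is and the bottle, jar and box around the warmer where they stand.

Things in the scene. Friction and masses are not known exactly. Their poses are not given: they have to be found in the camera images.
- warmer: Bench tube warmer, a white plastic box 240 (x) x 300 (y) x 85 mm high, fixed to the counter. Origin: centre of its underside; its x axis points from the front edge (control panel, nearer the robot) to the rear (aluminium block with capped tubes, up to 113 mm high, from 5 mm to 105 mm behind the origin), z up. On the panel, in one row 70 mm in front of the origin: wide wheel at y = +90 mm, start key at y = 0, narrow wheel at y = -90 mm.
- heat_crown (a point): Fixed point at the very top of the wide heat wheel (95 mm above the counter). The wheel is black with a fine knurl, radius 35 mm, 24 mm wide along the warmer's y axis, axle along y; only its top 10 mm stands out of a slot in the flat panel (panel 85 mm high), so it is rolled by pressing a fingertip on its top (a few newtons) and dragging along the warmer's x axis, no pinching. Axes as the warmer's.
- heat_wheel (a joint): Turn of the wide wheel in rad; grows as its top moves along the warmer's +x (away from the front edge). Detents at 0 (start), 0.5 (wanted) and 1.0 rad, with stops just beyond the outer ones; 0.5 rad is 17.5 mm at the rim. The spring detent needs up to about 2 N at the rim; let go nearer than 0.25 rad to a detent it springs into that one, so from about 0.28 to 0.72 it clicks into 0.5.
- heat_wheel_line (a point): Middle of the white line across the wide wheel's rim; 17 mm towards the front edge from the top at the start, at the very top when the wheel is at 0.5 rad. Two short black marks on the panel, one on either side of the wheel, point at the top.
- start_key (a joint): Travel of the start key in m: 0 up, 0.006 fully down; a spring returns it, fully down takes about 4 N.
- start_key_top (a point): Centre of the top face of the start key, a round white push button of 26 mm diameter in a grey housing, about 22 mm above the panel when up, between the two wheels; pressed straight down; its top moves with it.
- timer_crown (a point): Fixed point at the very top of the narrow timer wheel (radius 35 mm, 10 mm wide, 95 mm above the counter), which must not be turned.
- timer_wheel_line (a point): Middle of the white line on the narrow wheel's rim, moves with that wheel.
- gel_bottle: Clear hand gel bottle, 60 mm diameter, 150 mm high, loose on the counter beside the warmer; origin: centre of its underside. Leave alone.
- sample_jar: Small lidded jar, 56 mm diameter, 70 mm high, loose on the counter beside the warmer; origin: centre of its underside. Leave alone.
- mouse_box: Small cardboard box 60 x 90 x 40 mm, loose on the counter beside the warmer; origin: centre of its underside. Leave alone.

How it is judged:
By the outcome, as a careful person would: the job done as asked, in the order asked, and still so for the second after the job is handed in, with the robot touching nothing.
It also fails if it takes over 42 s, if anything falls off the work surface, if the arm or the gripper's body presses on something with over 40 N, if the wrist force passes 120 N, or if a joint passes its speed limit or range.

## Working session

There is one attempt and no reset: what is moved stays moved. The work goes in short steps, Python scripts to look and compute and a tool call to move; the robot and the scene stay as the last step left them, time stands still between calls to the robot, and variables do not carry over. Pictures are saved under pics/ and viewed, about 8 in all and at most 12, crops included, and the job is handed in when it is done.

Besides the shell and the picture viewer there is one more tool, called after "Call:" in YAML: its name, and indented under it one key for each argument. drive_tool: Moves the arm, as the interface text tells. Its arguments: {"type":"object","properties":{"plan":{"type":"array","items":{"type":"array"}}},"required":["plan"]}

```bash
mkdir -p pics; ls
cat > h.py <<'E'
import numpy as np, cv2
from plant import ctrl
def ray(cam,px):
    c=ctrl.get_calibration(cam);R=np.array(c["R"]);t=np.array(c["t"]).ravel()
    d=R.T@np.array([(px[0]-c["cx"])/c["fx"],(px[1]-c["cy"])/c["fy"],1.]);o=-R.T@t
    return o,d/np.linalg.norm(d)
def atz(cam,px,z):
    o,d=ray(cam,px);return o+d*(z-o[2])/d[2]
def proj(cam,X):
    c=ctrl.get_calibration(cam);v=np.array(c["R"])@np.array(X)+np.array(c["t"]).ravel()
    return [c["fx"]*v[0]/v[2]+c["cx"],c["fy"]*v[1]/v[2]+c["cy"]]
E
python3 - <<'E'
from h import *
np.set_printoptions(precision=4,suppress=True)
for cam in("scene","top"):
    im=ctrl.snapshot(cam);cv2.imwrite(f"pics/{cam}0.png",im);print(cam,ray(cam,(320,240)))
    for n,z in(("warmer",0),("heat_crown",.095),("heat_wheel_line",.092),("start_key_top",.107),("timer_crown",.095),("timer_wheel_line",.092),("gel_bottle",0),("sample_jar",0),("mouse_box",0)):
        for r in ctrl.landmark_of(cam,n)[:2]: print(n,np.round(r["pixel"],1),round(r["confidence"],2),atz(cam,r["pixel"],z))
o=ctrl.get_obs();print(o["clock"],o["tool_pos"],o["orientation"],o["force"],o["opening"])
E
```

```text
pics
scene (array([1.1428, 0.0312, 0.8588]), array([-0.6051, -0.0326, -0.7955]))
warmer [287.4 297.6] 0.83 [ 0.612 -0.055  0.   ]
warmer [151.  243.7] 0.41 [ 0.5032 -0.3079  0.    ]
heat_crown [334.6 226.1] 0.72 [0.533  0.0228 0.095 ]
heat_crown [279.8 226.5] 0.27 [ 0.5353 -0.0665  0.095 ]
heat_wheel_line [329.4 218. ] 0.72 [0.5136 0.0139 0.092 ]
start_key_top [280.5 228.1] 0.71 [ 0.5481 -0.0636  0.107 ]
start_key_top [220.3 237.2] 0.4 [ 0.5681 -0.1579  0.107 ]
timer_crown [218.4 238.6] 0.83 [ 0.5618 -0.1636  0.095 ]
timer_crown [147.6 309.9] 0.21 [ 0.6959 -0.2507  0.095 ]
timer_wheel_line [221.8 238.1] 0.56 [ 0.5584 -0.159   0.092 ]
gel_bottle [146.2 246.4] 0.58 [ 0.5094 -0.3153  0.    ]
gel_bottle [287.8 296.8] 0.16 [ 0.6104 -0.0544  0.    ]
sample_jar [147.8 306.6] 0.76 [ 0.634  -0.2867  0.    ]
mouse_box [414.3 269.5] 0.65 [ 0.551   0.1612 -0.    ]
top (array([0.495 , 0.032 , 0.9803]), array([ 0.0691, -0.0275, -0.9972]))
warmer [358.9 210.4] 0.97 [ 0.6151 -0.0659  0.    ]
heat_crown [313.7 251.1] 0.89 [0.5387 0.018  0.095 ]
heat_wheel_line [315.  265.5] 0.63 [0.5156 0.0162 0.092 ]
heat_wheel_line [356.4 211. ] 0.23 [ 0.6029 -0.0526  0.092 ]
start_key_top [369.4 244.3] 0.72 [ 0.5474 -0.0707  0.107 ]
timer_crown [421.7 236.7] 0.84 [ 0.5591 -0.1575  0.095 ]
timer_wheel_line [423.7 235.9] 0.66 [ 0.5606 -0.1615  0.092 ]
gel_bottle [495.  266.4] 0.82 [ 0.5105 -0.3084  0.    ]
sample_jar [480.7 193.2] 0.92 [ 0.6434 -0.2882  0.    ]
mouse_box [233.8 246.6] 0.74 [0.5537 0.158  0.    ]
mouse_box [420.1 237.7] 0.47 [ 0.5642 -0.1749  0.    ]
1.0 [0.2408 0.6305 0.2265] [  92.1519   89.997  -108.7493] [-0.1975  0.7779 -0.5169] 0.08723928655770519
```

Run:
```python
from h import *
a=cv2.imread("pics/top0.png")[170:310,200:520];b=cv2.imread("pics/scene0.png")[180:320,130:450]
cv2.imwrite("pics/c0.png",np.vstack([cv2.resize(a,None,fx=2.1,fy=2.1,interpolation=2),cv2.resize(b,None,fx=2.1,fy=2.1,interpolation=2)]))
from scipy.spatial.transform import Rotation as Ro
o=ctrl.get_obs();print(Ro.from_euler('xyz',o["orientation"],degrees=True).as_matrix().round(4))
```

```text
[[-0.000e+00 -3.568e-01 -9.342e-01]
 [-0.000e+00 -9.342e-01  3.568e-01]
 [-1.000e+00  1.000e-04 -0.000e+00]]
```

View pics/c0.png

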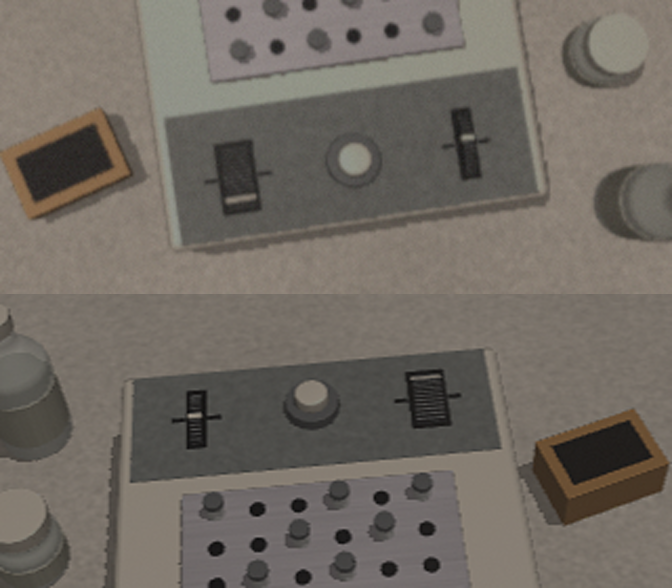

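The top crop shows the wide wheel at about (313,254) px with its line towards the front. The key is at (369,245) and the narrow wheel at (422,237). They agree with the networks, giving a warmer yaw of about 7.6°. I'll move above the wide wheel with the fingers shut and the jaw axis along the warmer's x.

Call:
drive_tool:
  plan:
    - [[0.09,0.468,-0.485],[61.5,0,0],0]
    - [[0.09,0.468,-0.485],[61.5,0,0],0]
    - [[0.09,0.468,-0.485],[61.5,0,0],0]
    - [[0.09,0.468,-0.485],[61.5,0,0],0]
    - [[0.09,0.468,-0.485],[61.5,0,0],0]
    - [[0.09,0.468,-0.485],[61.5,0,0],0]
    - [[0.09,0.468,-0.485],[61.5,0,0],0]
    - [[0.09,0.468,-0.485],[61.5,0,0],0]
    - [[0.09,0.468,-0.485],[61.5,0,0],0]
    - [[0.09,0.468,-0.485],[61.5,0,0],0]
    - [[0.09,0.468,-0.485],[61.5,0,0],0]
    - [[0.09,0.468,-0.485],[61.5,0,0],0]
    - [[0.09,0.468,-0.485],[61.5,0,0],0]
    - [[0.09,0.468,-0.485],[61.5,0,0],0]
    - [[0.09,0.468,-0.485],[61.5,0,0],0]
    - [[0.09,0.468,-0.485],[61.5,0,0],0]
    - [[0.09,0.468,-0.485],[61.5,0,0],0]
    - [[0.09,0.468,-0.485],[61.5,0,0],0]
    - [[0.09,0.468,-0.485],[61.5,0,0],0]
    - [[0.09,0.468,-0.485],[61.5,0,0],0]

```text
clock: 2.67
tool_pos: [0.5268, 0.0206, 0.1367]
orientation: [-49.6, 90.0, 48.0]
force: [-0.2, 0.2, -0.1]
opening: 0.0007
```

Run:
```python
from h import *
from scipy.spatial.transform import Rotation as Ro
np.set_printoptions(precision=4,suppress=True)
o=ctrl.get_obs();print(o["clock"],o["tool_pos"],o["force"],o["opening"],o["joint_pos"]);print(Ro.from_euler('xyz',o["orientation"],degrees=True).as_matrix().round(4))
ims=[]
for cam in("top","scene"):
    im=ctrl.snapshot(cam);p=np.array(proj(cam,o["tool_pos"])).round().astype(int)
    q=np.array(proj(cam,[.536,.0215,.095])).round().astype(int);print(cam,p,q)
    ims.append(cv2.resize(im[q[1]-60:q[1]+60,q[0]-130:q[0]+130],None,fx=2.4,fy=2.4,interpolation=2))
cv2.imwrite("pics/c1.png",np.vstack(ims))
```

```text
2.6667 [0.5268 0.0206 0.1367] [-0.2028  0.2048 -0.0823] 0.0006685325334962898 [ 23.5682  11.2341 -25.0149  -0.0061 -53.74   -15.9808]
[[ 0.0001 -0.9913 -0.132 ]
 [ 0.0002 -0.132   0.9913]
 [-1.     -0.0002  0.0001]]
top [313 257] [312 253]
scene [333 207] [334 228]
```

View pics/c1.png

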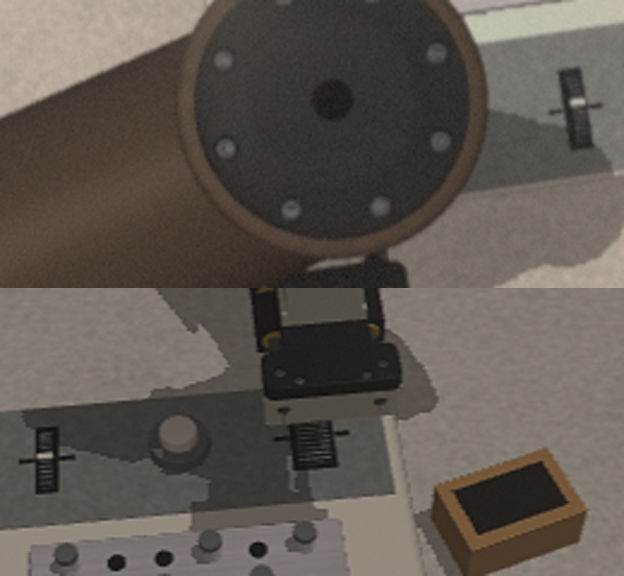

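Call:
drive_tool:
  plan:
    - [[0.025,0,0],[0,0,0],0]
    - [[0.037,0,0],[0,0,0],0]
    - [[0.039,0,0],[0,0,0],0]
    - [[0.04,0,0],[0,0,0],0]
    - [[0.041,0,0],[0,0,0],0]
    - [[0.041,0,0],[0,0,0],0]
    - [[0.041,0,0],[0,0,0],0]

```text
clock: 3.35
tool_pos: [0.5273, 0.0217, 0.0968]
orientation: [-76.8, 89.9, 20.9]
force: [-0.2, -0.0, 0.1]
opening: 0.0004
```

Call:
drive_tool:
  plan:
    - [[0.001,0,0],[0,0,0],0]
    - [[0.0015,0,0],[0,0,0],0]
    - [[0.002,0,0],[0,0,0],0]
    - [[0.002,0,0],[0,0,0],0]
    - [[0.002,0,0],[0,0,0],0]

```text
clock: 3.77
tool_pos: [0.5276, 0.0217, 0.0951]
orientation: [-78.6, 89.8, 19.1]
force: [-0.3, 0.5, 3.4]
opening: 0.0006
```

Call:
drive_tool:
  plan:
    - [[0.0006,0,0],[0,0,0],0]
    - [[0.0008,0,0],[0,0,0],0]
    - [[0.0008,0,0],[0,0,0],0]

```text
clock: 4.02
tool_pos: [0.5283, 0.0218, 0.0951]
orientation: [-82.8, 89.8, 14.9]
force: [-0.9, 0.9, 7.0]
opening: 0.0005
```

Call:
drive_tool:
  plan:
    - [[0.0008,-0.001,0],[0,0,0],0]
    - [[0.0008,-0.002,0],[0,0,0],0]
    - [[0.0008,-0.003,0],[0,0,0],0]
    - [[0.0008,-0.004,0],[0,0,0],0]
    - [[0.0008,-0.005,0],[0,0,0],0]
    - [[0.0008,-0.006,0],[0,0,0],0]

```text
clock: 4.52
tool_pos: [0.5349, 0.0227, 0.0952]
orientation: [-85.8, 89.7, 12.0]
force: [-1.9, 0.1, 8.2]
opening: 0.0002
```

Call:
drive_tool:
  plan:
    - [[0.0008,-0.001,0],[0,0,0],0]
    - [[0.0008,-0.002,0],[0,0,0],0]
    - [[0.0008,-0.003,0],[0,0,0],0]
    - [[0.0008,-0.004,0],[0,0,0],0]
    - [[0.0008,-0.005,0],[0,0,0],0]
    - [[0.0008,-0.006,0],[0,0,0],0]
    - [[0.0008,-0.007,0],[0,0,0],0]
    - [[0.0008,-0.008,0],[0,0,0],0]
    - [[0.0008,-0.008,0],[0,0,0],0]

```text
clock: 5.27
tool_pos: [0.5434, 0.0239, 0.0947]
orientation: [-86.7, 89.6, 11.1]
force: [1.3, 0.3, 4.7]
opening: 0.0007
```

Run:
```python
from h import *
im=ctrl.snapshot("scene")
for r in ctrl.landmark_of("scene","heat_wheel_line"):print(r)
cv2.imwrite("pics/c2.png",cv2.resize(im[180:280,270:400],None,fx=5,fy=5,interpolation=2))
```

```text
(no output)
```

View pics/c2.png

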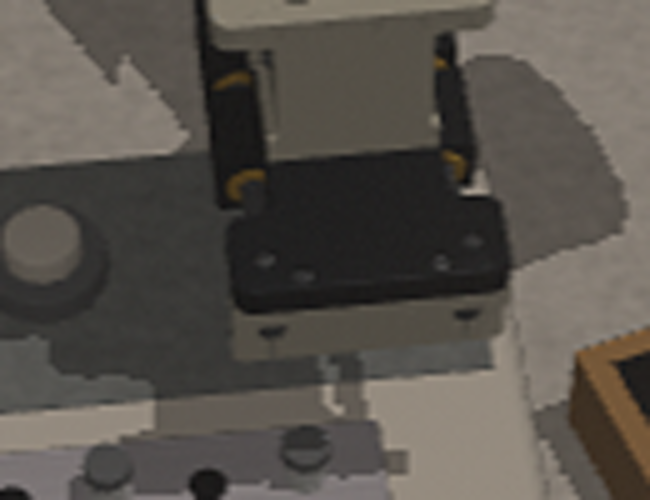

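The force along x flipped sign, which means the wheel is past the detent hump and being pulled forward. I'll lift off and check.

Call:
drive_tool:
  plan:
    - [[-0.02,0,0],[0,0,0],0]
    - [[-0.05,0,0],[0,0,0],0]
    - [[-0.07,0,0],[0,0,0],0]
    - [[-0.07,0.005,-0.04],[0,0,0],0]
    - [[-0.07,0.007,-0.08],[0,0,0],0]
    - [[-0.07,0.007,-0.092],[0,0,0],0]
    - [[-0.07,0.007,-0.092],[0,0,0],0]
    - [[-0.07,0.007,-0.092],[0,0,0],0]

```text
clock: 6.03
tool_pos: [0.5476, -0.0691, 0.1638]
orientation: [-81.2, 89.7, 16.4]
force: [0.6, 0.1, 0.4]
opening: 0.0
```

Run:
```python
from h import *
from scipy.spatial.transform import Rotation as Ro
np.set_printoptions(precision=4,suppress=True)
o=ctrl.get_obs();print(o["clock"],o["tool_pos"],o["force"]);print(Ro.from_euler('xyz',o["orientation"],degrees=True).as_matrix().round(4))
ims=[]
for cam in("top","scene"):
    im=ctrl.snapshot(cam)
    for n,z in(("heat_wheel_line",.095),("heat_crown",.095),("start_key_top",.107)):
        for r in ctrl.landmark_of(cam,n)[:1]: print(cam,n,np.round(r["pixel"],1),round(r["confidence"],2),atz(cam,r["pixel"],z))
    ims.append(cv2.resize(im[180:280,250:400],None,fx=3,fy=3,interpolation=2))
cv2.imwrite("pics/c3.png",np.vstack(ims))
```

```text
6.0333 [ 0.5476 -0.0691  0.1638] [0.6323 0.1369 0.3741]
[[ 0.0043 -0.9912 -0.1326]
 [ 0.0013 -0.1326  0.9912]
 [-1.     -0.0044  0.0007]]
scene heat_wheel_line [329.9 225.2] 0.83 [0.5313 0.0151 0.095 ]
scene heat_crown [333.9 226.6] 0.57 [0.5341 0.0217 0.095 ]
scene start_key_top [282.6 226.2] 0.7 [ 0.5442 -0.0605  0.107 ]
```

View pics/c3.png

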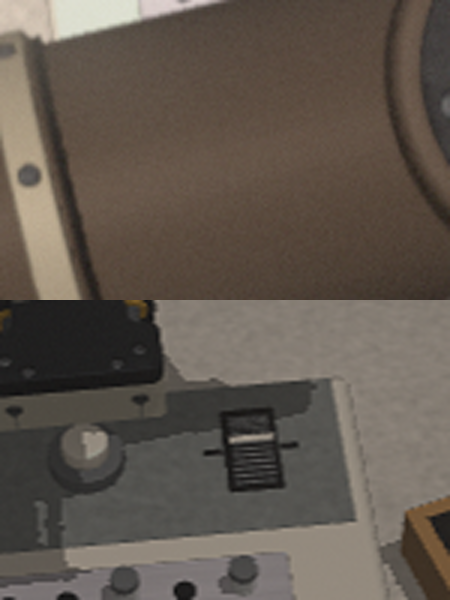

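The line now lies level with the pointers; it sits 3.5 px above their midpoint, which matches the parallax expected for a line 10 mm higher. So the wheel is at the 0.5 rad detent, and I'll press the key next.

Call:
drive_tool:
  plan:
    - [[0.03,0,0],[0,0,0],0]
    - [[0.048,0,0],[0,0,0],0]
    - [[0.053,0,0],[0,0,0],0]
    - [[0.056,0,0],[0,0,0],0]
    - [[0.058,0,0],[0,0,0],0]
    - [[0.06,0,0],[0,0,0],0]
    - [[0.06,0,0],[0,0,0],0]

```text
clock: 7.02
tool_pos: [0.5494, -0.0675, 0.1054]
orientation: [-87.7, 89.6, 10.1]
force: [-0.9, -0.2, 1.6]
opening: 0.0004
```

Call:
drive_tool:
  plan:
    - [[0.001,0,0],[0,0,0],0]
    - [[0.002,0,0],[0,0,0],0]
    - [[0.003,0,0],[0,0,0],0]
    - [[0.004,0,0],[0,0,0],0]
    - [[0.0045,0,0],[0,0,0],0]
    - [[0.005,0,0],[0,0,0],0]
    - [[0.005,0,0],[0,0,0],0]
    - [[0.005,0,0],[0,0,0],0]

```text
clock: 7.68
tool_pos: [0.5499, -0.0675, 0.1012]
orientation: [-89.7, 89.5, 8.2]
force: [-2.3, 0.3, 8.8]
opening: -0.0001
```

Call:
drive_tool:
  plan:
    - [[0.001,0,0],[0,0,0],0]
    - [[0.002,0,0],[0,0,0],0]
    - [[0.002,0,0],[0,0,0],0]
    - [[0.002,0,0],[0,0,0],0]

```text
clock: 8.02
tool_pos: [0.55, -0.0675, 0.101]
orientation: [-92.1, 89.5, 5.8]
force: [-7.4, 3.1, 18.9]
opening: 0.0003
```

It hit a hard stop at 18.9 N with no further travel. Now lift off and check.

Call:
drive_tool:
  plan:
    - [[-0.01,0,0],[0,0,0],0]
    - [[-0.04,0,0],[0,0,0],0]
    - [[-0.08,0,0],[0,0,0],0]
    - [[-0.12,0,0],[0,0,0],0]
    - [[-0.14,0.04,0],[0,0,0],0]
    - [[-0.14,0.08,0],[0,0,0],0]
    - [[-0.14,0.1,0],[0,0,0],0]
    - [[-0.14,0.1,0],[0,0,0],0]
    - [[-0.14,0.1,0],[0,0,0],0]
    - [[-0.14,0.1,0],[0,0,0],0]

```text
clock: 8.85
tool_pos: [0.45, -0.0813, 0.2402]
orientation: [-91.7, 89.4, 6.2]
force: [0.0, -0.1, -0.2]
opening: 0.0004
```

Run:
```python
from h import *
np.set_printoptions(precision=4,suppress=True)
o=ctrl.get_obs();print(o["clock"],o["tool_pos"],o["force"])
im=ctrl.snapshot("scene")
for n,z in(("heat_wheel_line",.095),("start_key_top",.107),("timer_wheel_line",.092),("gel_bottle",0),("sample_jar",0),("mouse_box",0)):
    for r in ctrl.landmark_of("scene",n)[:1]: print(n,np.round(r["pixel"],1),round(r["confidence"],2),atz("scene",r["pixel"],z))
cv2.imwrite("pics/c4.png",cv2.resize(im[180:320,130:450],None,fx=2.5,fy=2.5,interpolation=2))
```

```text
8.85 [ 0.45   -0.0813  0.2402] [ 0.0452 -0.0709 -0.2355]
heat_wheel_line [331.7 224.4] 0.66 [0.5295 0.018  0.095 ]
start_key_top [281.6 226. ] 0.6 [ 0.5438 -0.0621  0.107 ]
timer_wheel_line [223.8 237.7] 0.58 [ 0.5576 -0.1558  0.092 ]
gel_bottle [147.2 246.7] 0.94 [ 0.51   -0.3133  0.    ]
sample_jar [285.1 296.9] 0.71 [ 0.6107 -0.059   0.    ]
mouse_box [414.2 266.9] 0.69 [0.5455 0.1614 0.    ]
```

View pics/c4.png

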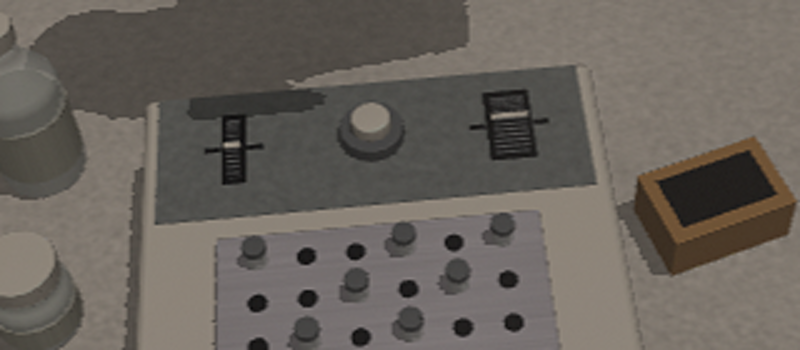

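The final crop shows the wide wheel's line at about (334,226) px, level with the pointers. The key is up at about (278,228), the narrow wheel's line is unchanged, and the bottle, jar and box have not moved. Handing in.

```bash
python3 -c "
from plant import ctrl
print(ctrl.close_job())"
```

```text
the job is handed in; nothing more can be done
None
```

The tube warmer is set and started, and I handed the job in at about 9 s of the 42 s allowed.

- **Wheel:** With the shut fingertips pressing 5–8 N on its top, I rolled the wide wheel about 16 mm towards the tubes. I felt it pass the detent and snap forward. After lifting off, its white line was level with the two pointers, 3.5 px above their midpoint, which is the offset the camera angle should give. I checked this before touching the key.
- **Start key:** I pressed it to its hard stop (fingertip at 101 mm, up to 19 N at the wrist), then released it. The last picture shows it back up.
- **Everything else:** In the last picture the narrow wheel, bottle, jar and box look unchanged. The arm is clear of the warmer, with force readings close to zero.

**Checks that disagreed:**
- The wheel-line network put the line 4–6 mm short of the top. I went by the picture and pointer offset instead, since the networks are a little off.
- In the last check the jar network reported a spot on the warmer. The picture shows the jar in its place.
- The overhead camera's view of the wheel was blocked when I checked it and I did not use that camera again, so the line check comes from the scene camera alone.

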